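# Swing the splicing block onto the film line

## Robot

A 6-joint arm with a two-finger parallel gripper is mounted at the origin on the work surface. World frame = base frame: x ahead of the robot, y to its left, z up, the work surface at z = 0. Lengths are in m, angles in degrees, forces in N, time in s.
With the tool pointing down it reaches from about 0.375 to 0.975 m from the base axis. Payload 3.8 kg.
Tool frame: the origin (TCP) lies where the fingers leave the gripper's body, on its centre line; the fingertips stand 73 mm ahead of it and the grasp point (between the pads) lies 54 mm ahead of it; z points along the fingers, y is the line along which they close (so a half turn about z gives the same grasp; the last joint's range is limited). The gripper opens to 85 mm and grips with 20 to 120 N. Pads are 22 mm wide; open, the fingers measure 114 mm over their backs; the gripper's body (76 mm by 85 mm) begins 54 mm behind the grasp point. The pads swing forward as they close: fully open they stand 13 mm farther back than shut.
Start: joints at [67.787, 15.12, 91.902, -0, 72.978, -2.114], TCP at [0.232, 0.634, 0.304] pointing down, gripper open.
Joint ranges: [-150.88, 150.88], [-54.13, 125.18], [17.81, 147.31], [-75.09, 255.09], [0, 152.58], [-146.25, 146.25]. Speed limits (degrees/s): [147.25, 147.25, 180, 180, 180, 180].

## Interface

Orientations are given as [roll, pitch, yaw] about the fixed x, y, z axes, in that order (R = Rz(yaw) Ry(pitch) Rx(roll)).
In Python, from station import status, eyes, ctrl gives the robot as it stands. The module is installed in compiled form; this text tells all that it offers.
- The arm moves only by the shell command python3 -m jog 'ROWS' [OPENING] [FORCE]. ROWS is a JSON object of lists of equal length, an entry for each row: "offset": the shift along the tool's x, y, z in mm, a list of three; "turn": the turn about the tool's z in units of 5 degrees (1.0 is 5 degrees). In form: {"offset": [[dx, dy, dz], ...], "turn": [turn, ...]}. A call has 1 to 12 rows; each row is the pose to reach, as a shift and turn from the pose commanded when the call began, along the tool's axes at that moment; what a row does not reach only later rows make up. A row lasts 1/12 s, in which the tool goes at most 41.7 mm and 7.16 degrees, less where a joint would pass 70% of its speed; a pose out of reach is approached as far as the arm can. A call with a gripper value outside its range is refused whole. OPENING is the finger opening in mm, from 0 to 85.4, set as the call begins (- or left out, the last holds). The fingers move at their own pace and stop on an object; FORCE is the grip in N (left out, the last holds). Time passes only in rows, so rows that repeat a pose let the fingers close. It gives the time, the measured TCP pose, the force, the opening and the grip force at its end, in the units of the state.
- status.get_obs(): the state, without advancing time (a new reading comes with each control period).
- eyes.snapshot(name): name is "scene" or "top" or "wrist"; returns a dict with "img" (480x640x3 uint8, red, green, blue), "camera_matrix" (3x3 intrinsics, pixels), "world_from_camera" (4x4, takes a point from camera to world coordinates). Camera axes: x right, y up, looking along -z (the intrinsics and any distortion apply to the point x, -y, -z); pixel columns grow to the right and rows downward; lengths in m; the calibration is good to about 2 mm. A picture is of the moment at which its call begins. There is no depth.
- ctrl.hand_in(): hands the job in; it is judged then, once.
The state is a dict: "t": time; "joint_positions": joint angles; "qd": joint speeds; "joint_efforts": joint torques, N m; "position": TCP position; "orientation": TCP orientation; "force": force on the tool from outside, world axes, zero at the start; "moment": the same for the moment, N m; "finger_gap": opening from 0.0 (shut) to 1.0 (fully open); "grasp_force": force on a finger pad.
Only numpy, scipy, OpenCV 4.12 (cv2) and the standard library are available. Lean on these libraries where they do the work, as an engineer would, in place of code of your own. Each camera call takes 0.05 s, during which the arm holds its last target. There are 200 camera calls.

## Task

On this film-editing bench a long metal splicing block lies with the notch in its long edge against an upright steel pivot pin. Push the block against the pin so that it swings round until its long edge runs straight along the strip of white tape that marks the film line (either end first, either side of the tape), with the notch still on the pin. Keep it flat on the bench, do not lift it, and leave the shorter splicing block without a pin where it lies.

Things in the scene. Friction and masses are not known exactly. Their poses are not given: they have to be found in the camera images.
- block: long aluminium splicing block, loose, 0.3-0.65 kg, 220 (x) x 60 (y) x 18 mm, rails on top to 21 mm. Origin: underside, in the notch, where the pin's centre belongs; the block spans x -110..110, y -3..57 mm. Notch: 20 mm wide, mid-way along the edge y = -3, open to -y, bottom at y = 8, full height. Starts with the pin in the notch. Slides with a few newtons of dry friction and stays where left
- block_side (a point): middle of the block's plain long side (block y = 57 mm), 9 mm above the underside, axes as the block's. Pushing this side towards -y presses the block onto the pin: near the +x end it swings clockwise seen from above, near the -x end counterclockwise. Pushing towards +y takes it off the pin
- station: fixed upright steel pin, 14 mm diameter, 36 mm high, on a strip of white tape (320 x 24 mm, flat on the bench) centred under it. Origin: the pin's axis at bench height; x runs along the tape (the film line). The block's x axis is to end parallel to it, either way round; it starts 43 to 90 degrees off. No other thing lies within 140 mm of the pin
- spare_center (a point): centre, half-way up, of the shorter splicing block, 130 (x) x 50 x 18 mm, same make, no notch, loose on the bench near by: leave it alone
Not all that is in view belongs to the job. Leave any blue or green look-alike of the block alone.

How it is judged:
By the outcome, as a careful person would: the job done as asked, in the order asked, and still so for the second after the job is handed in, with the robot touching nothing.
It also fails if it takes over 35 s, if anything falls off the work surface, if the arm or the gripper's body presses on something with over 40 N, if the wrist force passes 120 N, or if a joint passes its speed limit or range.

## Working session

There is one attempt and no reset: what is moved stays moved. The work goes in short steps, Python scripts to look and compute and a shell command to move; the robot and the scene stay as the last step left them, time stands still between calls to the robot, and variables do not carry over. Pictures are saved under pics/ and viewed, at most 10 in all, crops included, and the job is handed in when it is done.

```bash
mkdir -p pics; cat > h.py <<'E'
import numpy as np, cv2
from station import status, eyes, ctrl
def snap(name, fn):
    s=eyes.snapshot(name); np.savez('pics/'+fn+'.npz',K=s["camera_matrix"],T=s["world_from_camera"],img=s["img"])
    cv2.imwrite('pics/'+fn+'.png',cv2.cvtColor(s["img"],cv2.COLOR_RGB2BGR)); return s
def px2w(fn,pts,z=0.0):
    d=np.load('pics/'+fn+'.npz'); K,T=d['K'],d['T']; out=[]
    for u,v in pts:
        r=np.linalg.solve(K,[u,v,1.]); r=T[:3,:3]@np.array([r[0],-r[1],-r[2]]); o=T[:3,3]
        out.append(o+r*(z-o[2])/r[2])
    return np.round(np.array(out)[:,:2],4)
def w2px(fn,P):
    d=np.load('pics/'+fn+'.npz'); K,T=d['K'],d['T']
    c=(np.asarray(P)-T[:3,3])@T[:3,:3]; q=np.c_[c[:,0],-c[:,1],-c[:,2]]@K.T; return np.round(q[:,:2]/q[:,2:],1)
E
python3 - <<'E'
from h import *
s=snap("top","top1"); print(s.keys(), s["camera_matrix"],s["world_from_camera"]); snap("scene","scene1")
o=status.get_obs(); print(o["t"],o["position"],o["orientation"],o["force"])
E
```

```text
dict_keys(['img', 'camera_matrix', 'world_from_camera']) [[516.2097295    0.         319.4372966 ]
 [  0.         516.2097295  247.34288972]
 [  0.           0.           1.        ]] [[ 0.00955245  0.99835569 -0.05652139  0.405348  ]
 [-0.9998126   0.01048761  0.01627191  0.06912157]
 [ 0.01683793  0.05635537  0.99826878  1.1641504 ]
 [ 0.          0.          0.          1.        ]]
0.1 [0.23174019 0.63339928 0.3026375 ] [-1.79878725e+02 -4.06662607e-03  1.59902197e+02] [ 0.18025763 -0.33845439 -0.28184781]
```

View pics/top1.png

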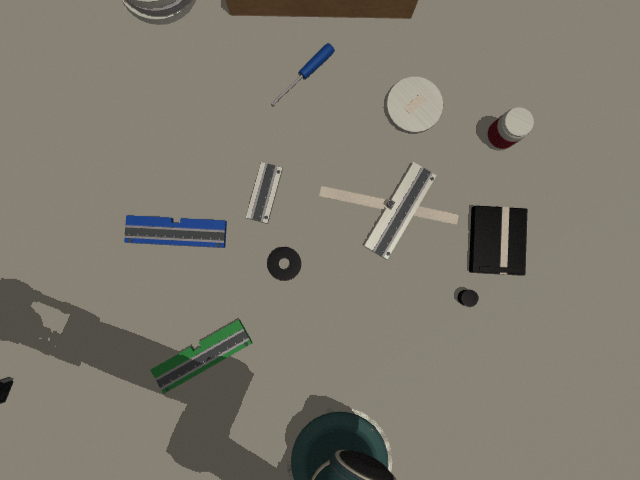

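The silver block with the tape is at px (400,210), with the pin at about (390,204) and the tape running (320,191) to (458,219). Things that could be taken for it: the spare silver block at (264,193), the blue one at (176,231) and the green one at (202,355). I choose the silver one on the tape and check it in a crop.

```bash
python3 - <<'E'
from h import *
i=cv2.imread('pics/top1.png')[145:275,310:470]; cv2.imwrite('pics/c1.png',cv2.resize(i,None,fx=4.6,fy=4.6,interpolation=cv2.INTER_CUBIC))
E
```

```text
(no output)
```

View pics/c1.png

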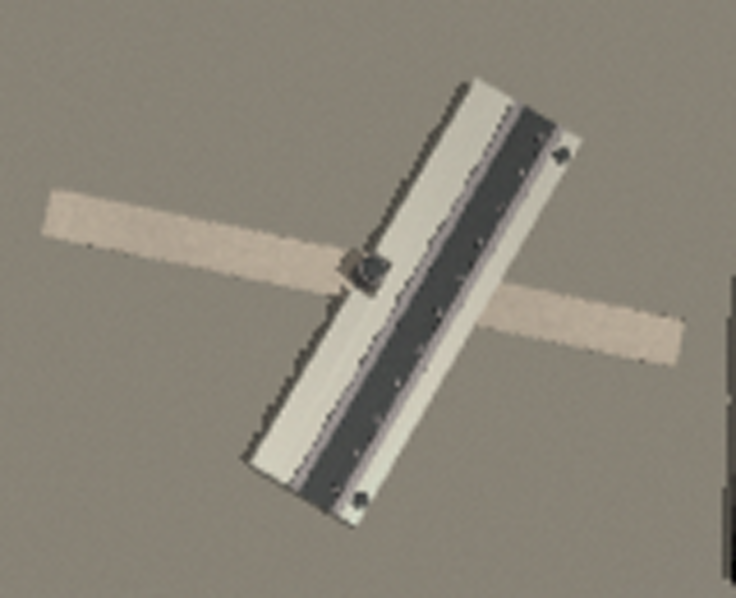

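The crop confirms it: the notched edge is on the left with the pin in the notch at crop (367,268). The block's corners are at (475,78), (582,138), (357,525) and (245,460), and the tape's corners at (52,190), (41,236), (678,366) and (686,320).

```bash
python3 - <<'E'
from h import *
f=lambda p:[(310+x/4.6,145+y/4.6) for x,y in p]
t=px2w("top1",f([(52,190),(41,236),(678,366),(686,320)]),0); l=(t[0]+t[1])/2; r=(t[2]+t[3])/2
print("tape",l,r,"mid",(l+r)/2,"len",np.linalg.norm(r-l),"ang",np.degrees(np.arctan2(*(r-l)[::-1])))
b=px2w("top1",f([(475,78),(582,138),(357,525),(245,460)]),.018); print(b)
# block +y dir: notch->plain ; x = y rotated -90
m=lambda i,j:(b[i]+b[j])/2
yd=m(1,2)-m(0,3); print("width",np.linalg.norm(yd),"len",np.linalg.norm(m(0,1)-m(2,3)))
L=m(0,1)-m(2,3); print("long dir(end top - end bottom) ang",np.degrees(np.arctan2(L[1],L[0])),"y ang",np.degrees(np.arctan2(yd[1],yd[0])), "plain mid",m(1,2),"notch mid",m(0,3))
o=status.get_obs(); print(o["position"],o["orientation"])
print("others: spare,black box corners,bottle,disc,knob",px2w("top1",[(264,193),(470,206),(470,273),(527,275),(515,125),(414,105),(468,298),(340,460)]).tolist())
E
```

```text
tape [0.59885 0.0498 ] [ 0.53795 -0.26525] mid [ 0.5684   -0.107725] len 0.32088208504059557 ang -100.9404907378659
[[ 0.6651 -0.159 ]
 [ 0.6361 -0.2115]
 [ 0.4456 -0.1016]
 [ 0.4765 -0.0472]]
width 0.06126911946486578 len 0.21958352624912472
long dir(end top - end bottom) ang -30.3193572219486 y ang -119.26351295909609 plain mid [ 0.54085 -0.15655] notch mid [ 0.5708 -0.1031]
[0.23174019 0.63339928 0.3026375 ] [-1.79878725e+02 -4.06662607e-03  1.59902197e+02]
others: spare,black box corners,bottle,disc,knob [[0.5934, 0.1771], [0.5693, -0.2924], [0.4167, -0.2913], [0.4134, -0.4212], [0.7584, -0.3979], [0.8017, -0.1644], [0.3602, -0.2864], [0.0012, 0.0002]]
```

```bash
cat > plan.py <<'E'
# offset in tool axes needed to bring the TCP to a pose given in the block frame at block angle th about pin P
from h import *; import sys
P=np.array([.5684,-.1077])
def go(th,bx,by,z,o=None):
    o=o or status.get_obs(); yaw=np.radians(o["orientation"][2]); c,s=np.cos,np.sin; t=np.radians(th)
    w=P+1e-3*(bx*np.array([c(t),s(t)])+by*np.array([-s(t),c(t)])); d=np.r_[w,z]-o["position"]
    dy=(np.degrees(yaw)-(th-90)+180)%360-180
    return np.round([1e3*(d[0]*c(yaw)+d[1]*s(yaw)),1e3*(d[0]*s(yaw)-d[1]*c(yaw)),-1e3*d[2]],1).tolist(),round(dy/5,2)
if __name__=="__main__":
    o=status.get_obs(); print(round(o["t"],2),o["position"].round(4),o["orientation"].round(2),o["force"].round(1)); print(go(*map(float,sys.argv[1:])))
E
python3 plan.py 150 60 85 .15
python3 -m jog '{"offset":[[-25,-32,5],[-55,-72,10],[-85,-112,15],[-115,-150,20],[-145,-190,25],[-170,-225,30],[-195,-257,35],[-220,-289,40],[-245,-321,40],[-270,-353,40],[-290,-381,40],[-310,-407,40]],"turn":[1,2,3,4,5,6,7,8,9,10,11,12]}' 85
python3 plan.py 150 60 85 .15
```

```text
0.1 [0.2317 0.6334 0.3026] [-179.88   -0.    159.9 ] [ 0.2 -0.3 -0.3]
([-497.1, -653.7, 152.6], np.float64(19.98))
t: 1.1
position: [0.3786, 0.1569, 0.2636]
orientation: [-180.0, 0.0, 99.7]
force: [1.4, 0.8, 0.5]
finger_gap: 0.993
grasp_force: 0.0
1.1 [0.3786 0.1569 0.2636] [-1.7999e+02  1.0000e-02  9.9690e+01] [1.4 0.8 0.5]
([-319.9, 42.1, 113.6], np.float64(7.94))
```

```bash

python3 -m jog '{"offset":[[-30,4,10],[-65,9,20],[-100,14,30],[-135,18,40],[-170,23,50],[-205,27,60],[-240,32,70],[-270,36,80],[-295,40,95],[-312,42,110],[-320,42,114],[-320,42,114]],"turn":[1,2,3,4,5,6,7,8,8,8,8,8]}'
python3 plan.py 150 60 85 .09; python3 -c "
from h import *; snap('wrist','w1')"
```

```text
t: 2.1
position: [0.4743, -0.1499, 0.1483]
orientation: [-179.8, 0.0, 59.8]
force: [-0.7, 0.1, -0.1]
finger_gap: 0.99
grasp_force: 0.0
2.1 [ 0.4743 -0.1499  0.1483] [-1.7979e+02  4.0000e-02  5.9780e+01] [-0.7  0.1 -0.1]
([-1.4, 0.4, 58.3], np.float64(-0.04))
```

View pics/w1.png

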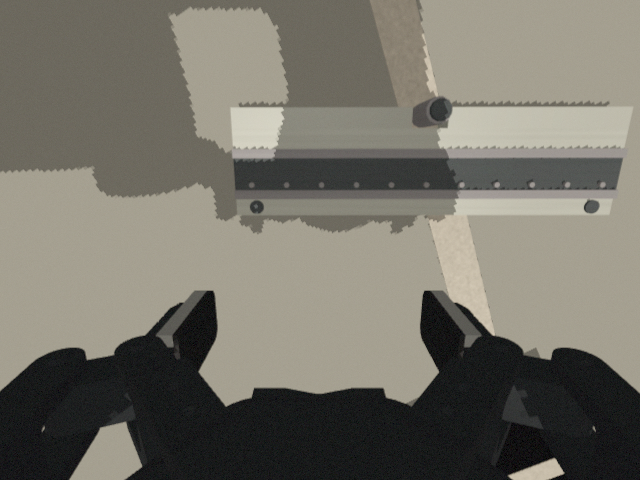

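The block is level in the wrist view, with columns 232–632. The pin is in the notch at (432,110), and both fingers are just behind the plain side. I'll narrow the fingers and descend carefully.

```bash

python3 -m jog '{"offset":[[0,5,15],[0,5,35],[0,5,50],[0,5,60],[0,5,64],[0,5,64],[0,5,64]],"turn":[0,0,0,0,0,0,0]}' 60
python3 -m jog '{"offset":[[0,0,2],[0,0,4],[0,0,6],[0,0,6]],"turn":[0,0,0,0]}'
python3 plan.py 150 55 80 .076; python3 -c "
from h import *; snap('wrist','w2');snap('scene','s2')"
```

```text
t: 2.73
position: [0.4802, -0.1512, 0.0867]
orientation: [179.9, -0.0, 59.9]
force: [0.4, -0.3, -0.3]
finger_gap: 0.703
grasp_force: 0.0
t: 3.07
position: [0.4796, -0.1516, 0.0799]
orientation: [180.0, -0.0, 59.9]
force: [-0.5, -0.4, 0.2]
finger_gap: 0.703
grasp_force: 0.0
3.07 [ 0.4796 -0.1516  0.0799] [180.    -0.    59.89] [-0.5 -0.4  0.2]
([2.4, -0.1, 3.9], np.float64(-0.02))
```

View pics/w2.png

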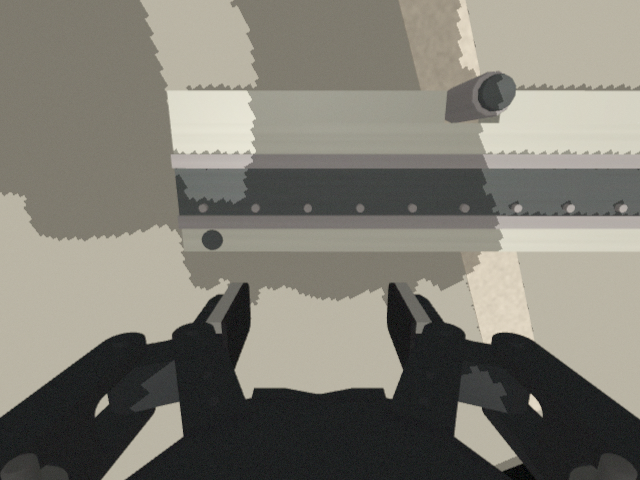

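```bash
python3 - <<'E'
from plan import *
print(go(150,55,74,.075),go(150,55,68,.075))
for th in range(147,117,-3): print(go(th,55,68,.075))
E
```

```text
([8.4, -0.1, 5.0], np.float64(-0.02)) ([14.4, -0.1, 5.0], np.float64(-0.02))
([17.4, -3.6, 5.0], np.float64(0.58))
([20.5, -7.0, 5.0], np.float64(1.18))
([23.8, -10.1, 5.0], np.float64(1.78))
([27.3, -13.1, 5.0], np.float64(2.38))
([30.9, -15.9, 5.0], np.float64(2.98))
([34.7, -18.5, 5.0], np.float64(3.58))
([38.6, -20.9, 5.0], np.float64(4.18))
([42.6, -23.1, 5.0], np.float64(4.78))
([46.7, -25.1, 5.0], np.float64(5.38))
([51.0, -26.8, 5.0], np.float64(5.98))
```

```bash

python3 -m jog '{"offset":[[8,0,5],[14,0,5],[17.4,-3.6,5],[20.5,-7,5],[23.8,-10,5],[27.3,-13,5],[31,-16,5],[34.7,-18.5,5],[38.6,-21,5],[42.6,-23,5],[46.7,-25,5],[51,-27,5]],"turn":[0,0,0.6,1.2,1.8,2.4,3,3.6,4.2,4.8,5.4,6]}'
python3 - <<'E'
from plan import *
snap('wrist','w3'); o=status.get_obs(); print(o["position"],o["orientation"],o["force"])
for th in list(range(117,81,-3)): print(go(th,55,68,.075))
E
```

```text
t: 4.17
position: [0.4819, -0.0933, 0.0747]
orientation: [-180.0, 0.0, 29.8]
force: [0.2, -0.7, -0.1]
finger_gap: 0.7
grasp_force: 0.5
[ 0.48195718 -0.09264906  0.07469549] [-1.79964715e+02  1.53541487e-02  2.96565703e+01] [ 0.67806054  1.14620693 -0.09661608]
([2.3, -2.2, -0.3], np.float64(0.53))
([5.4, -5.6, -0.3], np.float64(1.13))
([8.7, -8.8, -0.3], np.float64(1.73))
([12.2, -11.8, -0.3], np.float64(2.33))
([15.8, -14.6, -0.3], np.float64(2.93))
([19.6, -17.2, -0.3], np.float64(3.53))
([23.4, -19.6, -0.3], np.float64(4.13))
([27.5, -21.8, -0.3], np.float64(4.73))
([31.6, -23.8, -0.3], np.float64(5.33))
([35.8, -25.6, -0.3], np.float64(5.93))
([40.1, -27.1, -0.3], np.float64(6.53))
([44.5, -28.5, -0.3], np.float64(7.13))
```

View pics/w3.png

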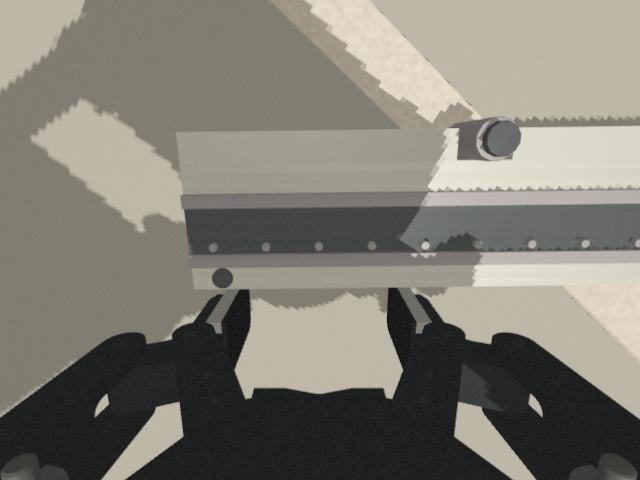

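The block has swung with the fingers and the pin is still in the notch at (498,138). The long side is now within 1° of the finger line. I'll carry on.

```bash

python3 -m jog '{"offset":[[2.3,-2.2,0],[5.4,-5.6,0],[8.7,-8.8,0],[12.2,-11.8,0],[15.8,-14.6,0],[19.6,-17.2,0],[23.4,-19.6,0],[27.5,-21.8,0],[31.6,-23.8,0],[35.8,-25.6,0],[40,-27,0],[40,-27,0]],"turn":[0.6,1.2,1.8,2.4,3,3.6,4.2,4.8,5.4,6,6.6,6.6]}'
python3 - <<'E'
from plan import *
snap('wrist','w4'); snap('top','t4')
i=cv2.imread('pics/t4.png')[145:275,310:470]; i=cv2.resize(i,None,fx=4,fy=4,interpolation=cv2.INTER_CUBIC)
cv2.imwrite('pics/c4.png',i)
for th in [84,83,82,81,80,79]: print(go(th,55,67.5,.075))
E
```

```text
t: 5.22
position: [0.5029, -0.0496, 0.0745]
orientation: [-180.0, 0.1, -3.1]
force: [-0.4, 0.7, 0.6]
finger_gap: 0.702
grasp_force: 0.2
([3.8, -4.4, -0.3], np.float64(0.61))
([4.8, -5.5, -0.3], np.float64(0.81))
([5.9, -6.6, -0.3], np.float64(1.01))
([7.0, -7.7, -0.3], np.float64(1.21))
([8.1, -8.8, -0.3], np.float64(1.41))
([9.2, -9.8, -0.3], np.float64(1.61))
```

View pics/w4.png

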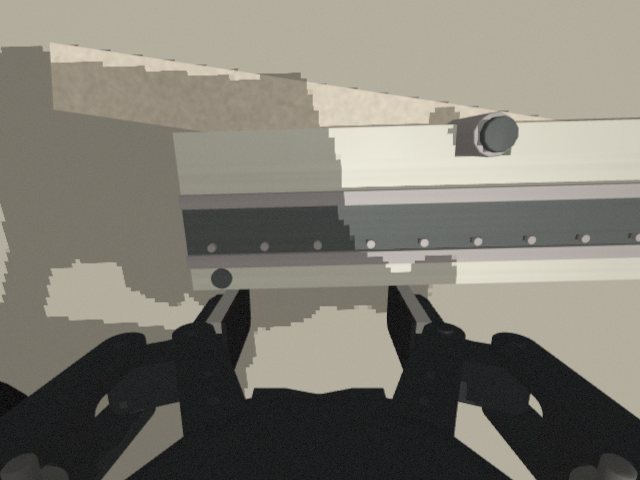

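The block still lags the finger line by about 1.6°, and the tape is about 10° from the block's edge. The pin is in the notch at (498,133). Next I'll go to the nominal tape angle and measure there.

```bash

python3 -m jog '{"offset":[[2,-2,0],[4,-4.4,0],[5.9,-6.6,0],[8,-8.8,0],[9.2,-9.8,0],[9.2,-9.8,0],[9.2,-9.8,0]],"turn":[0.3,0.6,1,1.4,1.6,1.6,1.6]}'
python3 - <<'E'
from plan import *
snap('wrist','w5'); snap('top','t5'); print(status.get_obs()["position"],status.get_obs()["orientation"])
E
```

```text
t: 5.9
position: [0.5128, -0.0413, 0.0748]
orientation: [-180.0, 0.0, -11.0]
force: [-0.1, 0.9, -0.3]
finger_gap: 0.703
grasp_force: 0.5
[ 0.51268952 -0.04134083  0.0748544 ] [ 1.79997983e+02  1.04112820e-02 -1.10471220e+01]
```

View pics/w5.png

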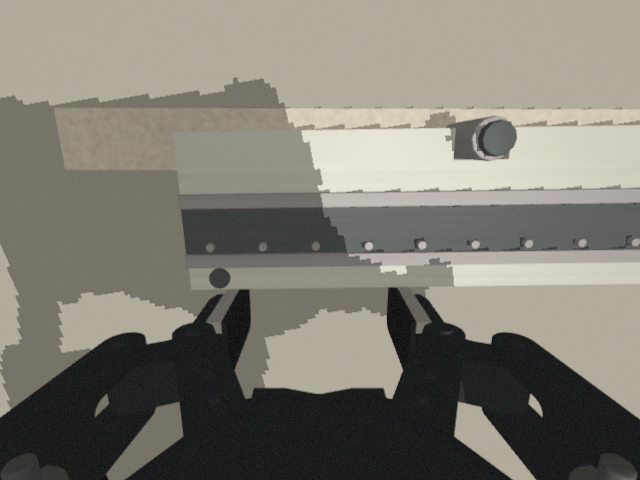

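The tape's edge is level, from (55,107) to (640,109). The block's rails still slope by about 0.9°, and the pin is in the notch. I'll measure that residual with line fits.

```bash
cat > ang.py <<'E'
from h import *; import sys
def edge(fn,c0,c1,r0,r1,z):  # strongest vertical gradient per column (line guess r0->r1, +-6 px), robust fit, world angle
    g=cv2.GaussianBlur(np.load('pics/'+fn+'.npz')['img'].astype(np.float32).mean(2),(0,0),1.2); d=np.abs(np.gradient(g,axis=0)); p=[]
    for c in range(c0,c1,2):
        r=int(round(r0+(r1-r0)*(c-c0)/(c1-c0))); w=d[r-6:r+7,c]; p.append((c,r-6+w.argmax()))
    vx,vy,x,y=cv2.fitLine(np.float32(p),cv2.DIST_HUBER,0,.01,.01).ravel()
    a,b=px2w(fn,[(c0,y+(c0-x)*vy/vx),(c1,y+(c1-x)*vy/vx)],z); return round(float(np.degrees(np.arctan2(*(a-b)[::-1]))),2)
E
python3 - <<'E'
from ang import *
print("tape top",edge('w5',290,635,108,109,0),edge('w5',60,230,107,108,0),"tape low",edge('w5',66,170,169,169,0))
print("rail",edge('w5',330,635,191,187,.021),"slot",edge('w5',190,310,209,208,.02),edge('w5',350,635,208,205,.02),"plain",edge('w5',460,635,286,283,.018))
from plan import *
for th in [79,78.5,78,77.5,77]: print(go(th,55,67,.075))
E
```

```text
tape top 78.73 77.52 tape low 79.03
rail 79.88 slot 79.71 79.78 plain 79.94
([0.3, -0.5, -0.1], np.float64(-0.01))
([0.8, -1.1, -0.1], np.float64(0.09))
([1.3, -1.7, -0.1], np.float64(0.19))
([1.8, -2.2, -0.1], np.float64(0.29))
([2.3, -2.8, -0.1], np.float64(0.39))
```

```bash

python3 -m jog '{"offset":[[0.7,0,0],[1.4,-0.2,0],[1.4,-0.2,0],[1.4,-0.2,0]],"turn":[0,0,0,0]}'
python3 - <<'E'
from ang import *
snap('wrist','w6')
print("tape top",edge('w6',290,635,108,109,0),edge('w6',60,230,107,108,0),"tape low",edge('w6',66,170,169,169,0))
print("rail",edge('w6',330,635,191,189,.021),"slot",edge('w6',190,310,209,208,.02),edge('w6',350,635,208,207,.02),"plain",edge('w6',460,635,286,285,.018))
E
```

```text
t: 6.33
position: [0.5138, -0.0411, 0.0748]
orientation: [-180.0, 0.1, -11.1]
force: [-3.7, 2.8, 2.3]
finger_gap: 0.706
grasp_force: 1.9
tape top 78.83 78.89 tape low 78.92
rail 79.12 slot 78.89 79.24 plain 79.39
```

```bash

python3 -m jog '{"offset":[[0.4,0,0],[0.4,0,0],[0.4,0,0],[-1,0,0],[-5,0,0],[-15,0,0],[-25,0,0],[-25,0,-15],[-25,0,-40],[-25,0,-70],[-25,0,-75],[-25,0,-75]],"turn":[0,0,0,0,0,0,0,0,0,0,0,0]}'
python3 - <<'E'
from h import *
snap('wrist','w7')
E
```

```text
t: 7.38
position: [0.4911, -0.0368, 0.1527]
orientation: [-180.0, -0.4, -11.1]
force: [0.2, -0.8, 0.5]
finger_gap: 0.706
grasp_force: 0.0
```

View pics/w7.png

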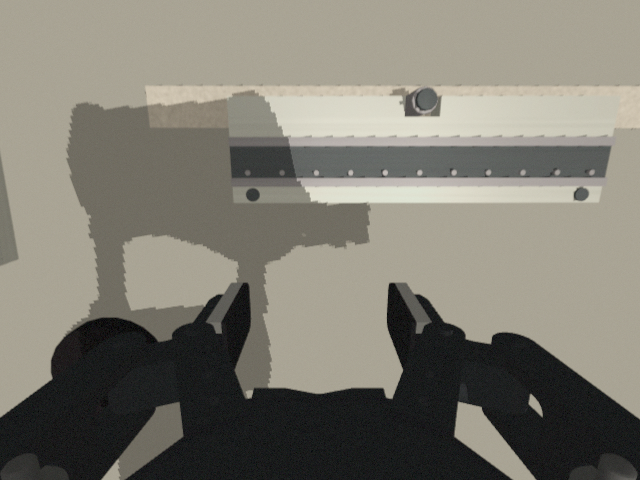

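The block now lies along the tape, with its notched edge at row 95 and the tape edge at row 86. The pin is in the notch at (424,100). One numeric check, and the hand-in follows only if it passes.

```bash
python3 - <<'E'
from ang import *
t=edge('w7',150,635,86,86,0); b=[edge('w7',235,600,145,145,.021),edge('w7',310,600,136,136,.021),edge('w7',240,595,178,178,.021),edge('w7',375,595,202,202,.018)]
print(t,b, "block centre-edge vs pin", px2w('w7',[(404,116),(440,116)],.018), px2w('w7',[(230,96),(616,96)],.018))
if abs(np.median(b)-t)<.5: print(ctrl.hand_in())
E
```

```text
78.83 [78.85, 78.93, 78.93, 78.87] block centre-edge vs pin [[ 0.5631 -0.1003]
 [ 0.5592 -0.1202]] [[ 0.5923 -0.0066]
 [ 0.5508 -0.2174]]
the job is handed in; nothing more can be done
None
```

The long block now lies along the tape to within about 0.1°, measured from the wrist camera, with its notch still on the pin. It took about 7.4 s; the spare and look-alike blocks were left alone, the arm is clear, and the job is handed in (no verdict came back).

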